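# Change over the battery packs on the balcony charging station

## Task

Change over the battery packs on the charging station by the balcony door: press the orange catch of each charged pack (four green bars), slide the pack out of its dovetail and stand it upright in a free slot of the wooden rack. Slide every discharged pack from the shelf top (one red bar), nose first, into a free bay of the charger, fully home until its catch clicks up behind it. Do not disturb the pot, the pebble jar, the pliers or the tamping block.

Things in the scene. Friction and masses are not known exactly. Their poses are not given: they have to be found in the camera images.
- charger: dark charging station, fixed, 187 mm deep (x) x 286 mm wide (y), three bays 92 mm apart. Origin: on the shelf top under the middle bay's seat; +x = direction packs slide in, z up. Deck for the packs 26 mm above the shelf top, front edge (low porch) 97 mm before the seats. Behind the bays a housing, face 47 mm past the seats, top 69 mm above the shelf
- bay0 (a point): bay at y = -92 mm of the charger: point on its deck under the centre of a fully seated pack, charger axes. In each bay two grey dovetail rails, 14 mm high, from 28 mm before to 40 mm past this point, hold the pack's foot down (2 mm play sideways and up); before them flared cheeks 9 mm high, 26 mm long, widen the entry to 10 mm either side
- bay1 (a point): the same for the middle bay. To load any bay: bring the pack's foot 0 to 2 mm above the deck, pack centre 75 to 80 mm before this point (clear of the rails), then push along +x until home. A pack can be lifted off only with its centre 72 mm or more before this point
- bay2 (a point): the same for the bay at y = +92 mm. In each bay a sprung ejector in the housing meets the nose 8 mm before the end and pushes back with 4 to 6.5 N; the hard end is 1.5 mm past the seated position, to which a pack returns, against its catch, when let go (centre within about 1 mm of this point)
- catch0 (a joint): sprung catch of bay 0, m pressed down: 0 = up (at rest; clicked up behind a seated pack), 0.010 = bottom. 7 mm frees a locked pack; takes 3 to 8 N. Pressed to the bottom, the ejector pops the pack 6 to 8 mm out and the catch then stays down under it. A pack sliding over it presses it by itself. It cannot be pulled past
- press0 (a point): spot to press the orange catch tab of bay 0 straight down with shut fingers (moves with it): 60 mm before the seat, 7 mm above the deck when up. Tab 30 mm wide; its flat ridged top reaches from the locking face, 39 mm before the seat, to 72 mm before it, then slopes down to the deck at 97 mm
- catch1 (a joint): sprung catch of bay 1, m pressed down: 0 = up (at rest; clicked up behind a seated pack), 0.010 = bottom. 7 mm frees a locked pack; takes 3 to 8 N. Pressed to the bottom, the ejector pops the pack 6 to 8 mm out and the catch then stays down under it. A pack sliding over it presses it by itself. It cannot be pulled past
- press1 (a point): spot to press the orange catch tab of bay 1 straight down with shut fingers (moves with it): 60 mm before the seat, 7 mm above the deck when up. Tab 30 mm wide; its flat ridged top reaches from the locking face, 39 mm before the seat, to 72 mm before it, then slopes down to the deck at 97 mm
- catch2 (a joint): sprung catch of bay 2, m pressed down: 0 = up (at rest; clicked up behind a seated pack), 0.010 = bottom. 7 mm frees a locked pack; takes 3 to 8 N. Pressed to the bottom, the ejector pops the pack 6 to 8 mm out and the catch then stays down under it. A pack sliding over it presses it by itself. It cannot be pulled past
- press2 (a point): spot to press the orange catch tab of bay 2 straight down with shut fingers (moves with it): 60 mm before the seat, 7 mm above the deck when up. Tab 30 mm wide; its flat ridged top reaches from the locking face, 39 mm before the seat, to 72 mm before it, then slopes down to the deck at 97 mm
- full0_c (a point): charged pack (four green bars lit on top), its centre, half-way up; starts locked in bay 0, or is absent. Black block 76 mm long (x), 58 mm wide (y), 62 mm high, 0.25 to 0.4 kg; lowest 16 mm is the dovetail foot (56 mm wide at the bottom); grip the plain sides above it across the 58 mm. x points to the nose with the contacts, z up
- full1_c (a point): charged pack (four green bars lit on top), its centre, half-way up; starts locked in bay 1, or is absent. Black block 76 mm long (x), 58 mm wide (y), 62 mm high, 0.25 to 0.4 kg; lowest 16 mm is the dovetail foot (56 mm wide at the bottom); grip the plain sides above it across the 58 mm. x points to the nose with the contacts, z up
- full2_c (a point): charged pack (four green bars lit on top), its centre, half-way up; starts locked in bay 2, or is absent. Black block 76 mm long (x), 58 mm wide (y), 62 mm high, 0.25 to 0.4 kg; lowest 16 mm is the dovetail foot (56 mm wide at the bottom); grip the plain sides above it across the 58 mm. x points to the nose with the contacts, z up
- flat0_c (a point): discharged pack (one red bar lit on top), its centre, half-way up; otherwise the same pack, 76 x 58 x 62 mm; stands on its foot on the shelf top in front of the charger, or is absent. x points to the nose with the contacts, which goes into the bay first, z up
- flat1_c (a point): discharged pack (one red bar lit on top), its centre, half-way up; otherwise the same pack, 76 x 58 x 62 mm; stands on its foot on the shelf top in front of the charger, or is absent. x points to the nose with the contacts, which goes into the bay first, z up
- flat2_c (a point): discharged pack (one red bar lit on top), its centre, half-way up; otherwise the same pack, 76 x 58 x 62 mm; stands on its foot on the shelf top in front of the charger, or is absent. x points to the nose with the contacts, which goes into the bay first, z up
- rack: wooden storage rack, fixed, 100 mm (x) by 266 mm (y), 22 mm high, outer walls 8 mm, with three open-topped slots 92 mm apart along y and 26 mm wide bars between them. Origin under its centre on the shelf top, z up
- slot0 (a point): centre of the floor of rack slot 0 (floor 7 mm above the shelf top, walls rise 15 mm above it); slot 84 mm along the rack's x and 66 mm along its y. A pack stands here upright on its foot, long side along x; axes as the rack's
- slot1 (a point): centre of the floor of rack slot 1 (floor 7 mm above the shelf top, walls rise 15 mm above it); slot 84 mm along the rack's x and 66 mm along its y. A pack stands here upright on its foot, long side along x; axes as the rack's
- slot2 (a point): centre of the floor of rack slot 2 (floor 7 mm above the shelf top, walls rise 15 mm above it); slot 84 mm along the rack's x and 66 mm along its y. A pack stands here upright on its foot, long side along x; axes as the rack's
- pot: bystander: shallow white porcelain pot, 144 x 104 mm, 49 mm high; origin under its centre
- jar: bystander: glass jar of pebbles with a screw cap, 72 mm across, 112 mm high; origin under its centre
- pliers: bystander: stainless concave pliers lying flat, about 180 mm long along x (handles to -x), 14 mm high; origin near the middle
- tamper: bystander: wooden tamping block 100 x 52 x 28 mm with a short round knob, 61 mm high in all; origin under its centre

How it is judged:
By the outcome, as a careful person would: the job done as asked, in the order asked, and still so for the second after the job is handed in, with the robot touching nothing.
Of full0, full1, full2 only 2 to 3 are there at a start; the rules pass over those that are not, and their reading is None.
Of flat0, flat1, flat2 only 2 to 3 are there at a start; the rules pass over those that are not, and their reading is None.
At some moment in a run one of flat0, flat1, flat2 may be knocked a few centimetres aside while the robot is not near it.
It also fails if it takes over 210 s, if anything falls off the work surface, if the arm or the gripper's body presses on something with over 40 N, if the wrist force passes 120 N, or if a joint passes its speed limit or range.

## Robot

A 6-joint arm with a two-finger parallel gripper is mounted at the origin on the work surface. World frame = base frame: x ahead of the robot, y to its left, z up, the work surface at z = 0. Lengths are in m, angles in rad, forces in N, time in s.
With the tool pointing down it reaches from about 0.375 to 0.9 m from the base axis. Payload 3.1 kg.
Tool frame: the origin (TCP) lies on the centre line of the jaws, within the pads' length; the fingertips stand 22 mm ahead of it and the grasp point (between the pads) lies 3 mm ahead of it; z points along the fingers, x is the direction in which the jaws open and shut, and the axes are right-handed (so a half turn about z gives the same grasp; the last joint's range is limited). The gripper opens to 87 mm and grips with 3 to 60 N. Pads are 19 mm wide; open, the fingers measure 117 mm over their backs; the gripper's body (75 mm by 190 mm) begins 51 mm behind the grasp point.
Start: joints at [-1.444, 0.527, 1.433, -0, 1.181, -0.178], TCP at [0.188, -0.596, 0.245] pointing down, gripper open.
Joint ranges: [-3.08, 3.08], [-0.75, 2.2], [0.22, 2.44], [-1.43, 4.57], [0, 2.65], [-2.85, 2.85]. Speed limits (rad/s): [2.79, 2.79, 3.14, 3.14, 3.14, 3.14].

## Interface

Orientations are given as a unit quaternion [x, y, z, w].
In Python, from rig import robot, camera, order gives the robot as it stands.
- The arm moves only by the shell command python3 -m pendant 'ROWS' [OPENING] [FORCE]. ROWS is JSON, a list of rows, each a list of 2 entries, a list of its own where there are three numbers: the shift along the tool's x, y, z in mm, then the turn about the tool's z in degrees. A call has 1 to 8 rows; each row shifts and turns the commanded pose from where the row before left it, along the tool's axes as they then stand; what a row does not reach is not made up. A row lasts 1/8 s, in which the tool goes at most 62.5 mm and 10.7 degrees, less where a joint would pass 70% of its speed; a pose out of reach is approached as far as the arm can. A call with a gripper value outside its range is refused whole. OPENING is the finger opening in mm, from 0 to 87, set as the call begins (- or left out, the last holds). The fingers move at their own pace and stop on an object; FORCE is the grip in N (left out, the last holds). Time passes only in rows, so rows that do not move let the fingers close. It gives the time, the measured TCP pose, the force and the opening at its end, in the units of the state.
- robot.get_obs(): the state, without advancing time (a new reading comes with each control period).
- camera(name): name is "scene" or "top"; returns a dict with "pixels" (400x640x3 uint8, blue, green, red), "mtx" (3x3 intrinsics, pixels), "R" (3x3) and "t" (3): a world point X has camera coordinates R X + t. Camera axes: x right, y down, z forward; pixel columns grow to the right and rows downward; lengths in m; the calibration is good to about 2 mm. A picture is of the moment at which its call begins. There is no depth.
- order.hand_in(): hands the job in, once; it reports no verdict.
The state is a dict: "time": time; "q": joint angles; "joint_velocities": joint speeds; "joint_torque": joint torques, N m; "position": TCP position; "tool_rot": TCP orientation; "ft_force": force on the tool from outside, world axes, zero at the start; "moment": the same for the moment, N m; "grip_width": finger opening in m.
Only numpy, scipy, OpenCV 4.12 (cv2) and the standard library are available. Lean on these libraries where they do the work, as an engineer would, in place of code of your own. Each camera call takes 0.05 s, during which the arm holds its last target. There are 200 camera calls.

## Working session

There is one attempt and no reset: what is moved stays moved. The work goes in short steps, Python scripts to look and compute and a shell command to move; the robot and the scene stay as the last step left them, time stands still between calls to the robot, and variables do not carry over. Pictures are saved under pics/ and viewed, about 12 in all and at most 16, crops included, and the job is handed in when it is done.

```bash
ls; mkdir -p pics; python3 - <<'E'
from rig import robot,camera
import cv2,numpy as np
o=robot.get_obs();print({k:np.round(v,4).tolist() for k,v in o.items()})
for n in("scene","top"):
    c=camera(n);cv2.imwrite(f"pics/{n}0.png",c["pixels"]);print(n,c["mtx"],c["R"],c["t"])
E
```

```text
pics
{'time': 0.0, 'q': [-1.4445, 0.5285, 1.4339, 0.0, 1.1814, -0.1785], 'joint_velocities': [-0.0001, -0.0027, -0.0009, -0.0021, -0.0007, -0.0002], 'joint_torque': [-0.0006, -44.0046, -17.6589, 0.0633, 0.0582, -0.0002], 'position': [0.1875, -0.5955, 0.2436], 'tool_rot': [0.8063, -0.5916, -0.0007, -0.0008], 'ft_force': [-0.1316, -0.3736, -0.2997], 'moment': [-0.016, -0.051, 0.0099], 'grip_width': 0.0873}
scene [[459.56723396   0.         322.3888453 ]
 [  0.         459.56723396 201.01080184]
 [  0.           0.           1.        ]] [[ 0.83352845  0.55238993 -0.00978226]
 [ 0.4469561  -0.68463044 -0.57577027]
 [-0.32474693  0.47554866 -0.817553  ]] [-0.47107286 -0.19719208  1.40098616]
top [[453.52442395   0.         328.52487515]
 [  0.         453.52442395 198.58899048]
 [  0.           0.           1.        ]] [[ 0.00599499 -0.99991369 -0.01169073]
 [-0.99705132 -0.0050826  -0.07656907]
 [ 0.07650305  0.01211529 -0.99699574]] [0.03100962 0.58937181 1.20321096]
```

View pics/top0.png

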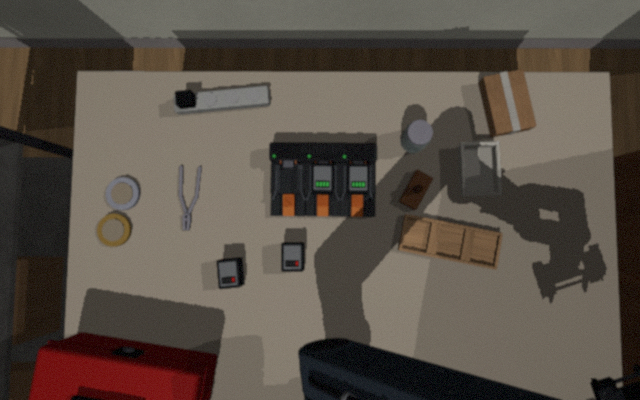

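View pics/scene0.png

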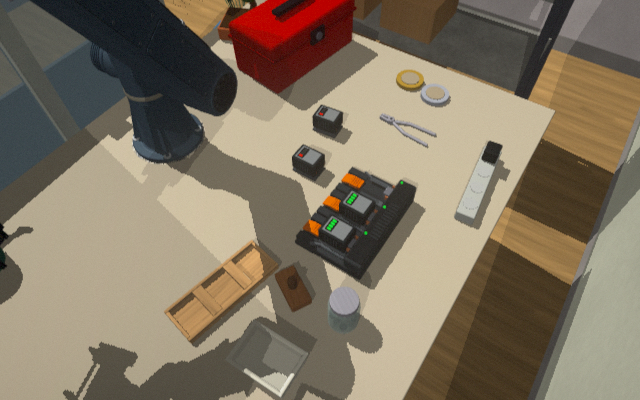

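The top view shows the charger at about (323,180), with bay2 (left) empty and packs with green bars in bays 1 and 0. Two flat packs are at (230,272) and (292,257), and the rack is at (450,241). Next I'll take enlarged crops to measure from.

```bash
cat > h.py <<'E'
import numpy as np,cv2
from rig import robot,camera
def ray(c,uv,z):
    d=c["R"].T@np.linalg.solve(c["mtx"],np.r_[uv,1.]); o=-c["R"].T@c["t"]
    return o+d*(z-o[2])/d[2]
def proj(c,X):
    p=c["mtx"]@(c["R"]@np.asarray(X,float)+c["t"]); return p[:2]/p[2]
def tri(c1,u1,c2,u2):
    P=[c["mtx"]@np.c_[c["R"],c["t"]] for c in(c1,c2)]
    X=cv2.triangulatePoints(P[0],P[1],np.array(u1,float),np.array(u2,float)).ravel();return X[:3]/X[3]
def blobs(c,lo,hi,amin=4,roi=None):
    m=cv2.inRange(cv2.cvtColor(c["pixels"],cv2.COLOR_BGR2HSV),lo,hi)
    if roi: k=np.zeros_like(m);x0,y0,x1,y1=roi;k[y0:y1,x0:x1]=255;m&=k
    n,l,s,ce=cv2.connectedComponentsWithStats(m)
    return [(ce[i],s[i]) for i in range(1,n) if s[i][4]>=amin]
E
python3 - <<'E'
from h import *
for n,(x0,y0,x1,y1) in dict(top=(205,130,385,295),scene=(280,95,430,280)).items():
    c=camera(n);p=c["pixels"];k=4 if n=="top" else 3.2
    q=cv2.convertScaleAbs(cv2.resize(p[y0:y1,x0:x1],None,fx=k,fy=k,interpolation=cv2.INTER_CUBIC)[:600],alpha=1.6,beta=20)
    cv2.imwrite(f"pics/{n}crop.png",q)
    for nm,lo,hi in(("orange",(5,150,100),(20,255,255)),("green",(45,120,80),(80,255,255)),("red",(0,150,80),(4,255,255))):
        for ce,s in blobs(c,lo,hi,2,(200,90,440,300)): print(n,nm,ce.round(1),s.tolist())
E
```

```text
top orange [288.  204.3] [283, 194, 11, 22, 234]
top orange [322.1 205. ] [317, 195, 12, 21, 232]
top orange [356.2 203.6] [351, 195, 12, 21, 195]
top green [273.8 155.8] [273, 154, 3, 4, 8]
top green [308.9 155.9] [308, 155, 3, 3, 8]
top green [344. 156.] [343, 155, 3, 3, 9]
top green [321.9 183.8] [316, 181, 13, 6, 63]
top green [358.1 184. ] [352, 182, 13, 5, 64]
top red [296.2 263. ] [295, 261, 3, 5, 13]
top red [232.8 279. ] [231, 277, 4, 5, 14]
scene orange [352.6 180.2] [342, 173, 22, 15, 207]
scene orange [332.1 202.3] [323, 196, 18, 15, 168]
scene orange [312.3 226.8] [303, 219, 18, 17, 176]
scene orange [356.5 236.5] [356, 236, 2, 2, 2]
scene orange [347.5 249. ] [347, 249, 2, 1, 2]
scene green [401.2 182.5] [400, 181, 3, 4, 10]
scene green [351.4 198.3] [347, 193, 10, 11, 59]
scene green [384.  206.5] [383, 205, 3, 4, 12]
scene green [331.1 224.4] [326, 219, 11, 12, 65]
scene green [365.4 232.6] [364, 231, 4, 4, 13]
scene red [276.7  90.7] [275, 90, 5, 3, 7]
scene red [320.4 113.3] [319, 112, 4, 3, 9]
scene red [300.6 154.8] [299, 153, 4, 4, 12]
```

View pics/topcrop.png

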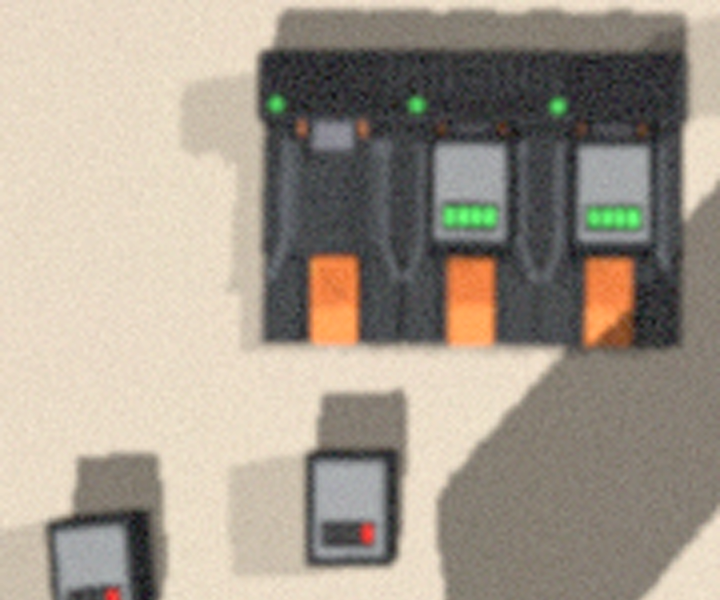

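View pics/scenecrop.png

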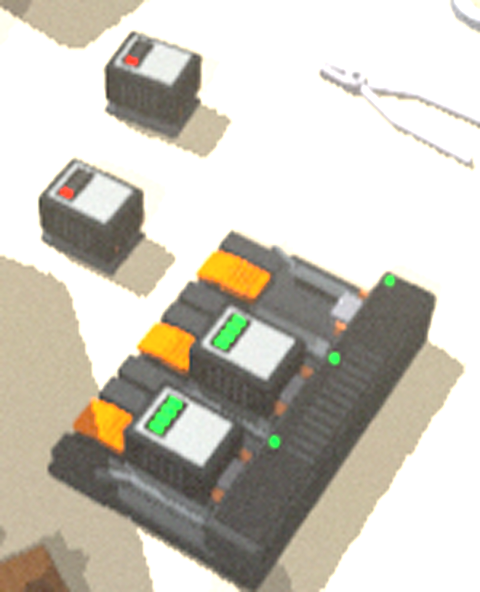

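The crops show the label plates with the bars at the tail end, so both flats already point nose to +x. The charger is almost aligned with the world axes. Now for numbers.

```bash
cat > m.py <<'E'
from h import *
# label plates: dark-surrounded gray regions; fill bars by closing
def labels(c,rois,thr=(75,200)):
    out=[]
    for x0,y0,x1,y1 in rois:
        p=cv2.resize(c["pixels"][y0:y1,x0:x1],None,fx=4,fy=4,interpolation=cv2.INTER_CUBIC)
        g=cv2.max(cv2.max(p[...,0],p[...,1]),p[...,2]); m=cv2.inRange(g,*thr)
        m=cv2.morphologyEx(m,cv2.MORPH_OPEN,np.ones((5,5),np.uint8))
        cs,_=cv2.findContours(m,cv2.RETR_EXTERNAL,cv2.CHAIN_APPROX_NONE)
        ctr=np.array([(x1-x0)*2,(y1-y0)*2])
        k=[q for q in cs if cv2.contourArea(q)>400]
        k=min(k,key=lambda q:np.linalg.norm(np.array(cv2.minAreaRect(q)[0])-ctr)) if k else None
        if k is None: out.append(None);continue
        b=cv2.boxPoints(cv2.minAreaRect(k)); out.append((b+.5)/4-.5+[x0,y0])
    return out
def show(n,b):
    print(n,(b.mean(0)).round(1).tolist(),b.round(1).tolist())
E
python3 - <<'E'
from m import *
t=camera("top");s=camera("scene")
print("cams",-t["R"].T@t["t"],-s["R"].T@s["t"])
for a,b in zip([(273.8,155.8),(308.9,155.9),(344,156)],[(401.2,182.5),(384,206.5),(365.4,232.6)]): print("led",tri(t,a,s,b).round(4), ray(t,a,.069).round(4))
for a,b in zip([(321.9,183.8),(358.1,184)],[(351.4,198.3),(331.1,224.4)]): print("bars",tri(t,a,s,b).round(4),ray(t,a,.088).round(4),ray(s,b,.088).round(4))
for a,b in zip([(296.2,263),(232.8,279)],[(300.6,154.8),(320.4,113.3)]): print("red",tri(t,a,s,b).round(4),ray(t,a,.062).round(4),ray(s,b,.062).round(4))
for a,b in zip([(288,204.3),(322.1,205)],[(352.6,180.2),(332.1,202.3)]): print("or",tri(t,a,s,b).round(4),ray(t,a,.031).round(4),ray(s,b,.031).round(4))
g=t["pixels"].max(2);print(g[165:192:2,322].tolist(),g[180,312:334].tolist(),g[256,280:305].tolist(),g[245:275:2,292].tolist())
for n,z,bx in zip(("f1","f0","a","b"),(.088,.088,.062,.062),labels(t,[(310,161,335,194),(346,161,371,194),(280,242,304,272),(217,258,243,288)],(62,255))):
    if bx is None: print(n,None);continue
    W=np.array([ray(t,u,z) for u in bx]);e=W[1]-W[0];f=W[2]-W[1];L=e if np.linalg.norm(e)>np.linalg.norm(f) else f
    L=L if L[0]>0 else -L
    print(n,"ctr",W.mean(0).round(4),"size",np.linalg.norm(e).round(4),np.linalg.norm(f).round(4),"yaw",np.degrees(np.arctan2(L[1],L[0])).round(1))
# rack: wood mask
p=t["pixels"];m=cv2.inRange(cv2.cvtColor(p,cv2.COLOR_BGR2HSV),(5,90,60),(25,255,255));m[:,:385]=0;m[:,515:]=0;m[:210]=0;m[275:]=0
cs,_=cv2.findContours(m,cv2.RETR_EXTERNAL,cv2.CHAIN_APPROX_NONE);k=cv2.convexHull(np.vstack([q for q in cs if cv2.contourArea(q)>20]));print("rack px",cv2.minAreaRect(k))
for u in cv2.boxPoints(cv2.minAreaRect(k)): print(ray(t,u,.022).round(4),u)
x0,y0,x1,y1=385,160,515,275
cv2.imwrite("pics/rack.png",cv2.convertScaleAbs(cv2.resize(p[y0:y1,x0:x1],None,fx=5,fy=5,interpolation=cv2.INTER_CUBIC),alpha=1.7))
E
```

```text
cams [0.49539874 0.01942524 1.24508638] [ 0.93575479 -0.54102489  1.02723494]
led [0.6964 0.1772 0.0716] [0.6975 0.178  0.069 ]
led [0.6963 0.0852 0.0729] [0.6976 0.0858 0.069 ]
led [ 0.6962 -0.0066  0.0732] [ 0.6977 -0.0061  0.069 ]
bars [0.621  0.0501 0.092 ] [0.6222 0.0507 0.088 ] [0.619 0.052 0.088]
bars [ 0.6207 -0.0425  0.0925] [ 0.6221 -0.0421  0.088 ] [ 0.6184 -0.0407  0.088 ]
red [0.4181 0.1158 0.0657] [0.4184 0.1165 0.062 ] [0.4155 0.1178 0.062 ]
red [0.3759 0.2782 0.0681] [0.3762 0.2803 0.062 ] [0.3715 0.2826 0.062 ]
or [0.5717 0.1422 0.0313] [0.5726 0.1429 0.031 ] [0.5708 0.1417 0.031 ]
or [0.5681 0.049  0.035 ] [0.5712 0.0513 0.031 ] [0.5639 0.049  0.031 ]
[42, 83, 95, 93, 95, 97, 91, 86, 71, 121, 109, 61, 67, 32] [27, 49, 79, 79, 67, 68, 62, 61, 67, 64, 64, 68, 66, 72, 71, 71, 70, 78, 80, 55, 30, 22] [104, 68, 38, 62, 87, 95, 95, 97, 94, 99, 94, 100, 96, 101, 97, 100, 95, 94, 95, 92, 78, 51, 29, 29, 48] [67, 96, 97, 97, 95, 97, 96, 85, 30, 33, 31, 76, 55, 76, 131]
f1 ctr [0.6383 0.0504 0.088 ] size 0.0618 0.0454 yaw -0.3
f0 ctr [ 0.6376 -0.0418  0.088 ] size 0.0456 0.0613 yaw -0.0
a ctr [0.4352 0.1289 0.062 ] size 0.0618 0.0766 yaw 0.6
b ctr [0.3906 0.2937 0.062 ] size 0.0458 0.0615 yaw 5.9
rack px ((450.6346435546875, 240.8269500732422), (100.01921844482422, 37.45817947387695), 11.309932708740234)
[ 0.4538 -0.1523  0.022 ] [397.92313 249.38463]
[ 0.5523 -0.1726  0.022 ] [405.26926 212.65387]
[ 0.5012 -0.4344  0.022 ] [503.34616 232.26927]
[ 0.4036 -0.4126  0.022 ] [496.00003 269.00003]
```

View pics/rack.png

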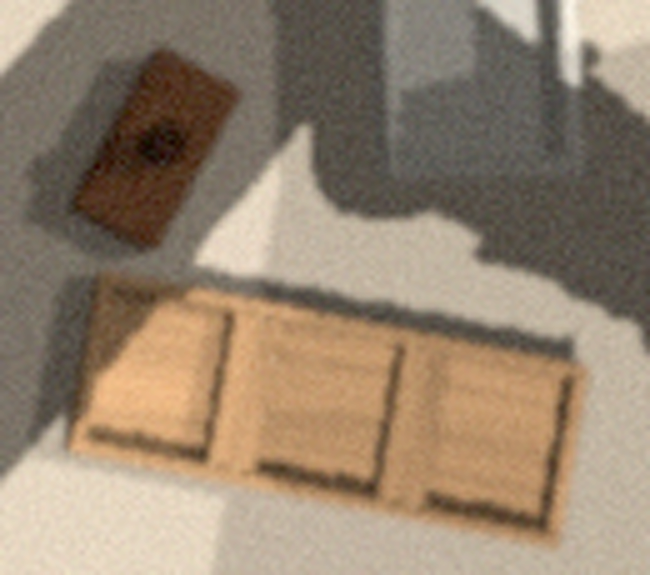

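The rack's centre is about (0.478,-0.293) with a yaw of about -11°. The charger seats are at x≈0.638, y = -0.042, 0.050 and 0.142, with a yaw of about 0. I'll start moving towards catch 1.

```bash
python3 -m pendant '[[[0,0,0],8.7],[[0,0,0],8.7],[[-45,-28,0],0],[[-45,-28,0],0],[[-45,-28,0],0],[[-45,-28,0],0],[[-45,-28,0],0],[[-45,-28,0],0]]' 0 20; python3 -m pendant '[[[-45,-28,0],0],[[-45,-28,0],0],[[-45,-28,0],0],[[-45,-28,0],0],[[-45,-28,0],0],[[-45,-28,0],0],[[0,0,0],0],[[0,0,0],0]]'
```

```text
time: 1.3
position: [0.3561, -0.3246, 0.2447]
tool_rot: [0.707, -0.707, 0.0, -0.0]
ft_force: [-0.1, -0.2, 0.4]
grip_width: 0.015
time: 2.3
position: [0.5226, -0.0559, 0.2444]
tool_rot: [0.708, -0.706, -0.0, 0.0]
ft_force: [-0.5, -0.7, 0.1]
grip_width: 0.0005
```

```bash
python3 -m pendant '[[[-53,-27,0],0],[[-53,-27,0],0],[[0,0,45],0],[[0,0,45],0],[[0,0,45],0],[[0,0,34],0],[[0,0,0],0],[[0,0,0],0]]'; python3 - <<'E'
from m import *
t=camera("top");o=robot.get_obs()
print(o["position"],proj(t,[*o["position"][:2],.06]))
p=t["pixels"];cv2.imwrite("pics/t1.png",cv2.convertScaleAbs(cv2.resize(p[130:295,205:385],None,fx=3,fy=3,interpolation=cv2.INTER_CUBIC),alpha=1.6,beta=20))
s=camera("scene");q=s["pixels"];cv2.imwrite("pics/s1.png",cv2.convertScaleAbs(cv2.resize(q[95:280,280:430],None,fx=3,fy=3,interpolation=cv2.INTER_CUBIC),alpha=1.6,beta=20))
cv2.imwrite("pics/ts1.png",np.hstack([np.pad(cv2.imread("pics/t1.png"),((0,60),(0,0),(0,0)))[:555,:350][:, :],cv2.imread("pics/s1.png")[:555]]))
E
```

```text
time: 3.3
position: [0.5777, 0.0491, 0.0767]
tool_rot: [-0.707, 0.707, -0.001, 0.001]
ft_force: [0.6, -0.5, 0.2]
grip_width: 0.0004
[0.57809135 0.04930445 0.07719114] [322.5986851  201.69603584]
```

View pics/ts1.png

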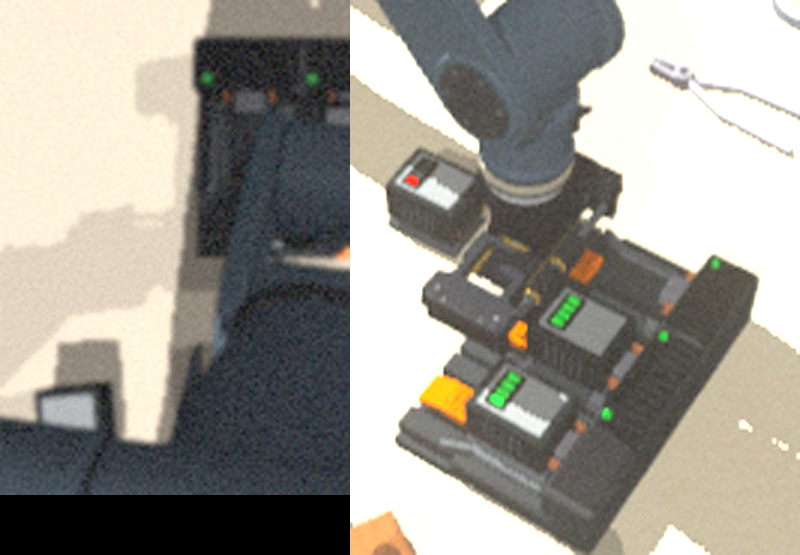

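The picture shows the shut fingers just over catch 1, with the packs undisturbed. Now I'll press.

```bash
python3 -m pendant '[[[0,0,10],0],[[0,0,8],0],[[0,0,3],0],[[0,0,2],0],[[0,0,0],0]]'; python3 -m pendant '[[[0,0,3],0],[[0,0,3],0],[[0,0,2],0],[[0,0,0],0]]'
```

```text
time: 4.03
position: [0.5765, 0.0504, 0.0525]
tool_rot: [0.708, -0.707, -0.0, 0.0]
ft_force: [-1.7, 0.0, 1.3]
grip_width: 0.0006
time: 4.53
position: [0.5767, 0.0503, 0.0451]
tool_rot: [0.708, -0.707, -0.0, 0.0]
ft_force: [-2.4, -0.0, 7.7]
grip_width: 0.0005
```

```bash
python3 -m pendant '[[[0,0,2],0],[[0,0,0],0],[[0,0,0],0]]';python3 - <<'E'
from m import *
s=camera("scene");print([(b[0].round(1).tolist(),b[1][4]) for b in blobs(s,(45,120,80),(80,255,255),30)], [proj(s,[x,.0507,.091]).round(1) for x in(.622,.615)])
E
```

```text
time: 4.9
position: [0.5766, 0.0503, 0.0446]
tool_rot: [0.708, -0.707, -0.0, 0.0]
ft_force: [-5.7, -0.3, 18.0]
grip_width: 0.0003
[([330.8, 224.8], np.int32(57))] [array([352.2, 198.5]), array([349.8, 197.2])]
```

```bash
python3 -m pendant '[[[0,0,-8],0],[[0,0,-30],0],[[0,0,-60],0],[[0,0,-60],0],[[0,0,0],0]]' 72; python3 - <<'E'
from m import *
s=camera("scene");t=camera("top")
for c in(s,t):print([(b[0].round(1).tolist(),b[1][4]) for b in blobs(c,(45,120,80),(80,255,255),25)])
E
```

```text
time: 5.58
position: [0.5812, 0.0499, 0.2058]
tool_rot: [0.708, -0.707, 0.005, -0.004]
ft_force: [0.3, 0.3, -0.0]
grip_width: 0.0426
[([347.9, 196.6], np.int32(57)), ([331.1, 224.4], np.int32(65))]
[]
```

```bash
python3 -m pendant '[[[0,-50,0],0],[[0,0,0],0],[[0,0,40],0],[[0,0,40],0],[[0,0,30],0],[[0,0,15],0],[[0,0,5],0],[[0,0,0],0]]' 72; python3 -m pendant '[[[0,0,0],0],[[0,0,0],0],[[0,0,0],0],[[0,0,0],0]]' 50 30
```

```text
time: 6.68
position: [0.6271, 0.0503, 0.0708]
tool_rot: [0.707, -0.707, 0.0, -0.0]
ft_force: [0.8, 0.8, 0.1]
grip_width: 0.0719
time: 7.18
position: [0.6276, 0.05, 0.0717]
tool_rot: [0.708, -0.707, 0.001, -0.0]
ft_force: [-1.0, -1.7, 6.6]
grip_width: 0.0579
```

```bash
python3 -m pendant '[[[0,5,0],0],[[0,12,0],0],[[0,14,0],0],[[0,14,0],0],[[0,14,0],0],[[0,12,0],0],[[0,4,0],0],[[0,0,0],0]]'
```

```text
time: 8.18
position: [0.5537, 0.0502, 0.0716]
tool_rot: [0.707, -0.707, 0.002, -0.002]
ft_force: [3.9, -0.3, 6.3]
grip_width: 0.0578
```

```bash
python3 -m pendant '[[[0,0,-5],0],[[0,0,-10],0],[[0,0,-30],0],[[0,0,-40],0],[[0,0,-40],0],[[0,0,0],0],[[0,0,0],0]]'; python3 - <<'E'
from m import *
s=camera("scene");o=robot.get_obs();print(o["position"])
for nm,lo,hi in(("or",(5,150,100),(20,255,255)),("gr",(45,120,80),(80,255,255))):print([(b[0].round(1).tolist(),b[1][4]) for b in blobs(s,lo,hi,25)])
q=s["pixels"];cv2.imwrite("pics/s2.png",cv2.convertScaleAbs(cv2.resize(q[60:350,160:450],None,fx=2,fy=2,interpolation=cv2.INTER_CUBIC),alpha=1.5,beta=20))
E
```

```text
time: 9.05
position: [0.5499, 0.0505, 0.1942]
tool_rot: [0.708, -0.707, -0.002, 0.001]
ft_force: [-0.3, -0.4, -3.7]
grip_width: 0.0576
[0.54972699 0.05047262 0.19363028]
[([353.3, 181.5], np.int32(161)), ([334.4, 203.0], np.int32(219)), ([312.2, 227.0], np.int32(180)), ([291.3, 286.8], np.int32(586))]
[([331.1, 224.4], np.int32(61))]
```

View pics/s2.png

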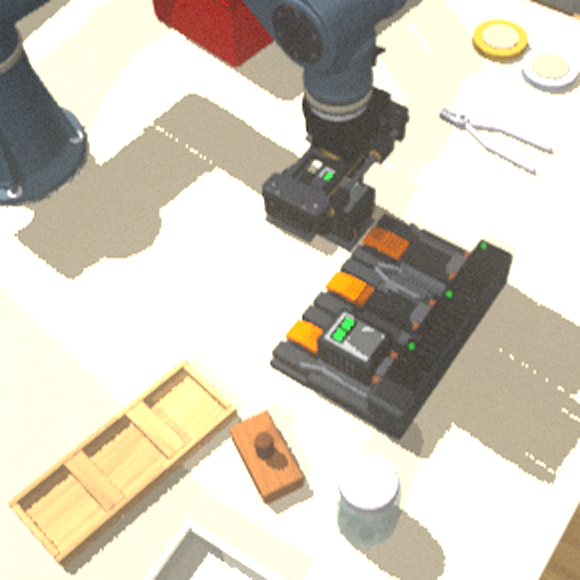

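The picture shows the charged pack held above the porch, bay 1 free and nothing else moved. I'll cross-check the rack in the scene view.

```bash
python3 - <<'E'
from m import *
for n,roi in(("scene",(155,235,285,345)),("top",(390,208,510,275))):
    c=camera(n);p=c["pixels"];m=cv2.inRange(cv2.cvtColor(p,cv2.COLOR_BGR2HSV),(8,70,45),(25,200,255))
    if n=="scene": m&=cv2.inRange(cv2.cvtColor(p,cv2.COLOR_BGR2HSV),(8,95,60),(25,175,255))
    k=np.zeros_like(m);x0,y0,x1,y1=roi;k[y0:y1,x0:x1]=255;m&=k
    nl,l,s,ce=cv2.connectedComponentsWithStats(m);i=1+s[1:,4].argmax()
    ys,xs=np.where(l==i);W=np.array([ray(c,(x,y),.022)[:2] for x,y in zip(xs,ys)])*1000
    r=cv2.minAreaRect(cv2.convexHull(W.astype(np.float32)));print(n,s[i],r)
E
```

```text
scene [ 164  240  114  103 4731] ((478.67755126953125, -293.83270263671875), (265.6702880859375, 108.0072250366211), 79.11241912841797)
top [ 398  213  105   57 3842] ((477.6810607910156, -291.77545166015625), (268.63861083984375, 102.86659240722656), 79.07544708251953)
```

```bash
python3 -m pendant '[[[30,6,0],0],[[55,12,0],0],[[60,13,0],0],[[60,13,0],0],[[60,13,0],0],[[60,13,0],0],[[60,12,0],0],[[48,10,0],0]]'; python3 -m pendant '[[[0,0,0],5.5],[[0,0,0],5.4],[[0,0,0],0],[[0,0,0],0]]'
```

```text
time: 10.2
position: [0.4591, -0.385, 0.1939]
tool_rot: [-0.707, 0.707, 0.001, 0.0]
ft_force: [0.4, 1.0, -3.8]
grip_width: 0.0578
time: 10.7
position: [0.4601, -0.3824, 0.1946]
tool_rot: [-0.638, 0.77, 0.001, -0.0]
ft_force: [0.0, 0.4, -2.5]
grip_width: 0.058
```

```bash
python3 -m pendant '[[[0,2,40],0],[[0,0,40],0],[[0,0,25],0],[[0,0,0],0],[[0,0,0],0]]'; python3 - <<'E'
from m import *
o=robot.get_obs();print(o["position"])
s=camera("scene");q=s["pixels"];cv2.imwrite("pics/s3.png",cv2.convertScaleAbs(cv2.resize(q[200:360,130:310],None,fx=3.3,fy=3.3,interpolation=cv2.INTER_CUBIC),alpha=1.5,beta=20))
E
```

```text
time: 11.32
position: [0.4591, -0.383, 0.0914]
tool_rot: [-0.637, 0.77, -0.001, 0.0]
ft_force: [-0.2, -0.0, -3.5]
grip_width: 0.0582
[ 0.45908679 -0.38303757  0.09139564]
```

View pics/s3.png

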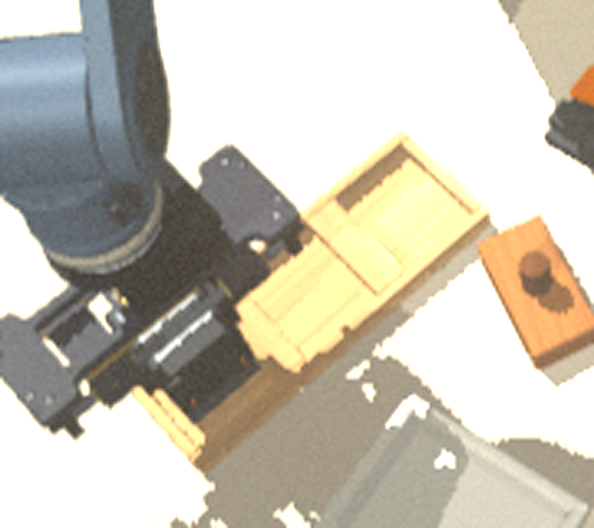

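The pack hovers squarely over the end slot and clears the walls, so I'll lower it.

```bash
python3 -m pendant '[[[0,0,12],0],[[0,0,10],0],[[0,0,8],0],[[0,0,6],0],[[0,0,0],0]]'; python3 -m pendant '[[[0,0,2],0],[[0,0,1],0],[[0,0,0],0]]'
```

```text
time: 12.0
position: [0.4581, -0.3821, 0.0538]
tool_rot: [-0.637, 0.771, 0.001, 0.0]
ft_force: [-0.2, 0.9, -3.4]
grip_width: 0.0576
time: 12.38
position: [0.4586, -0.3827, 0.0527]
tool_rot: [-0.637, 0.771, -0.001, -0.0]
ft_force: [-2.3, 1.4, 3.7]
grip_width: 0.0574
```

Contact with the slot floor came at the expected height. I'll release and back off.

```bash
python3 -m pendant '[[[0,0,0],0],[[0,0,0],0],[[0,0,0],0],[[0,0,-10],0],[[0,0,-40],0],[[0,0,-50],0],[[0,0,-50],0],[[0,0,0],0]]' 70; python3 - <<'E'
from m import *
s=camera("scene");t=camera("top")
for c in(s,t):
  print([(b[0].round(1).tolist(),b[1][4]) for b in blobs(c,(45,120,80),(80,255,255),25)],[(b[0].round(1).tolist(),b[1][4]) for b in blobs(c,(0,150,80),(4,255,255),6,(200,95,420,300))])
E
```

```text
time: 13.38
position: [0.4605, -0.3848, 0.2069]
tool_rot: [-0.637, 0.771, -0.006, 0.0]
ft_force: [-0.4, -0.0, 0.1]
grip_width: 0.0699
[([331.5, 224.1], np.int32(54)), ([181.3, 299.0], np.int32(80))] [([320.4, 113.3], np.int32(9)), ([300.4, 154.8], np.int32(8))]
[] [([232.6, 279.4], np.int32(14))]
```

```bash
python3 -m pendant '[[[0,0,0],-5.5],[[0,0,0],-5.4],[[-50,-17,0],0],[[-55,-19,0],0],[[-60,-21,0],0],[[-60,-21,0],0],[[-58,-20,0],0],[[-58,-20,0],0]]' 0; python3 -m pendant '[[[0,0,40],0],[[0,0,45],0],[[0,0,30],0],[[0,0,10],0],[[0,0,0],0]]'
```

```text
time: 14.48
position: [0.5745, -0.0412, 0.1996]
tool_rot: [0.707, -0.707, -0.002, 0.001]
ft_force: [0.3, -0.3, 0.5]
grip_width: 0.0024
time: 15.1
position: [0.5745, -0.0433, 0.0754]
tool_rot: [0.707, -0.707, -0.001, 0.001]
ft_force: [0.1, 0.1, 0.3]
grip_width: 0.0006
```

```bash
python3 -m pendant '[[[-1,-2,10],0],[[0,0,10],0],[[0,0,3],0],[[0,0,3],0],[[0,0,3],0],[[0,0,2],0],[[0,0,0],0]]'; python3 -m pendant '[[[0,0,2],0],[[0,0,0],0],[[0,0,0],0]]'
```

```text
time: 15.98
position: [0.5772, -0.0424, 0.0454]
tool_rot: [0.708, -0.707, -0.0, 0.0]
ft_force: [-1.0, -0.3, 1.4]
grip_width: 0.0007
time: 16.35
position: [0.5772, -0.0425, 0.0448]
tool_rot: [0.708, -0.707, 0.0, 0.0]
ft_force: [-2.0, 0.9, 10.9]
grip_width: 0.0003
```

```bash
python3 -m pendant '[[[0,0,1.5],0],[[0,0,0],0],[[0,0,0],0]]';python3 -m pendant '[[[0,0,-8],0],[[0,0,-30],0],[[0,0,-60],0],[[0,0,-60],0],[[0,0,0],0],[[0,0,0],0]]' 72; python3 - <<'E'
from m import *
s=camera("scene")
for c in(s,):print([(b[0].round(1).tolist(),b[1][4]) for b in blobs(c,(45,120,80),(80,255,255),25)])
E
```

```text
time: 16.73
position: [0.5773, -0.0426, 0.0444]
tool_rot: [0.708, -0.707, 0.0, 0.0]
ft_force: [-4.4, -0.4, 18.4]
grip_width: 0.0002
time: 17.48
position: [0.5766, -0.0421, 0.1995]
tool_rot: [0.708, -0.707, -0.001, 0.0]
ft_force: [0.0, -0.4, -0.5]
grip_width: 0.0525
[([328.0, 222.5], np.int32(63)), ([181.3, 299.0], np.int32(76))]
```

```bash
python3 -m pendant '[[[0,-53,0],0],[[0,0,0],0],[[0,0,40],0],[[0,0,40],0],[[0,0,30],0],[[0,0,14],0],[[0,0,4],0],[[0,0,0],0]]' 72; python3 -m pendant '[[[0,0,0],0],[[0,0,0],0],[[0,0,0],0],[[0,0,0],0]]' 50 30
```

```text
time: 18.52
position: [0.6306, -0.0424, 0.0724]
tool_rot: [0.708, -0.707, 0.0, -0.0]
ft_force: [-0.3, -1.0, 0.1]
grip_width: 0.0719
time: 19.02
position: [0.6309, -0.0425, 0.0731]
tool_rot: [0.708, -0.707, 0.001, -0.0]
ft_force: [-0.4, 0.1, 6.4]
grip_width: 0.0582
```

```bash
python3 -m pendant '[[[0,5,0],0],[[0,12,0],0],[[0,14,0],0],[[0,14,0],0],[[0,14,0],0],[[0,12,0],0],[[0,4,0],0],[[0,0,0],0]]'
```

```text
time: 20.02
position: [0.556, -0.0428, 0.0731]
tool_rot: [0.707, -0.707, 0.002, -0.001]
ft_force: [3.1, -1.1, 6.7]
grip_width: 0.0577
```

```bash
python3 -m pendant '[[[0,0,-5],0],[[0,0,-10],0],[[0,0,-30],0],[[0,0,-40],0],[[0,0,-38],0],[[0,0,0],0]]'; python3 -m pendant '[[[35,13,0],0],[[45,17,0],0],[[45,18,0],0],[[34,13,0],0],[[0,0,0],5.5],[[0,0,0],5.4],[[0,0,0],0],[[0,0,0],0]]'
```

```text
time: 20.78
position: [0.5559, -0.0425, 0.1974]
tool_rot: [0.708, -0.707, 0.002, -0.001]
ft_force: [-0.3, -0.0, -2.9]
grip_width: 0.0577
time: 21.78
position: [0.4936, -0.2008, 0.1939]
tool_rot: [-0.638, 0.77, 0.001, -0.0]
ft_force: [-0.2, -0.2, -3.0]
grip_width: 0.0579
```

```bash
python3 -m pendant '[[[1,-2,40],0],[[0,0,40],0],[[0,0,23],0],[[0,0,0],0],[[0,0,0],0]]'; python3 - <<'E'
from m import *
s=camera("scene");q=s["pixels"];cv2.imwrite("pics/s4.png",cv2.convertScaleAbs(cv2.resize(q[200:360,130:310],None,fx=3.3,fy=3.3,interpolation=cv2.INTER_CUBIC),alpha=1.5,beta=20))
E
```

```text
time: 22.4
position: [0.4969, -0.203, 0.0926]
tool_rot: [-0.637, 0.77, -0.001, 0.0]
ft_force: [0.0, -0.5, -2.9]
grip_width: 0.0578
```

View pics/s4.png

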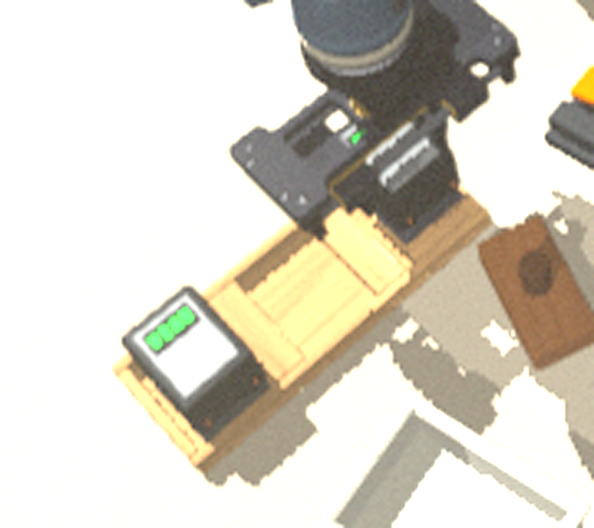

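The first pack stands upright in the end slot and the second is over the near slot. I'll lower it.

```bash
python3 -m pendant '[[[0,1.5,12],0],[[0,0,10],0],[[0,0,8],0],[[0,0,7],0],[[0,0,0],0]]'; python3 -m pendant '[[[0,0,2],0],[[0,0,0],0],[[0,0,0],0]]'
```

```text
time: 23.08
position: [0.4947, -0.2025, 0.0545]
tool_rot: [-0.637, 0.771, 0.0, -0.0]
ft_force: [-0.2, -0.2, -2.0]
grip_width: 0.0579
time: 23.45
position: [0.4949, -0.2026, 0.054]
tool_rot: [-0.637, 0.771, -0.0, 0.0]
ft_force: [-1.2, 0.7, 6.3]
grip_width: 0.0575
```

Both packs are down. I'll release and lift clear to the side, then measure the flats.

```bash
python3 -m pendant '[[[0,0,0],0],[[0,0,0],0],[[0,0,0],0],[[0,0,-10],0],[[0,0,-45],0],[[0,0,-50],0],[[0,0,-45],0],[[0,0,0],0]]' 70; python3 - <<'E'
from m import *
t=camera("top");s=camera("scene");print(robot.get_obs()["position"])
for c in(s,t):
  print([(b[0].round(1).tolist(),b[1][4]) for b in blobs(c,(45,120,80),(80,255,255),25)],[(b[0].round(1).tolist(),b[1][4]) for b in blobs(c,(0,150,80),(4,255,255),6,(200,95,420,300))],[(b[0].round(1).tolist(),b[1][4]) for b in blobs(c,(5,150,100),(20,255,255),100)])
p=t["pixels"][130:300,200:400];q=s["pixels"][90:330,160:400]
cv2.imwrite("pics/ts5.png",cv2.convertScaleAbs(np.hstack([cv2.resize(p,(440,374)),cv2.resize(q,(374,374))[:, :360]]),alpha=1.5,beta=20))
E
```

```text
time: 24.45
position: [0.497, -0.2039, 0.2074]
tool_rot: [-0.637, 0.771, -0.005, 0.001]
ft_force: [-0.9, -1.0, -1.1]
grip_width: 0.0698
[ 0.49458961 -0.20236766  0.20362   ]
[([244.6, 246.8], np.int32(66)), ([181.3, 299.0], np.int32(79))] [([320.4, 113.3], np.int32(9)), ([300.3, 154.9], np.int32(7))] [([352.8, 180.5], np.int32(215)), ([334.6, 203.6], np.int32(223)), ([314.8, 228.1], np.int32(252)), ([284.9, 279.4], np.int32(297))]
[] [([232.5, 278.9], np.int32(12))] [([287.3, 203.3], np.int32(209)), ([356.7, 205.1], np.int32(244))]
```

View pics/ts5.png

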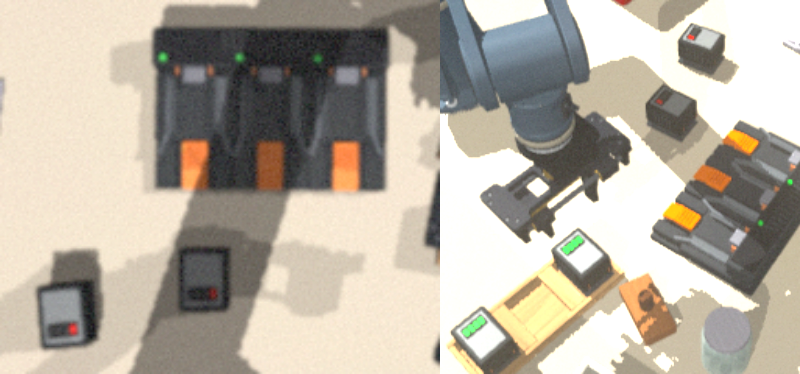

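Both charged packs stand in the rack (scene 181,299 and 245,247), all bays are empty and the flats are where they were. I'll measure the flats more tightly, using the unshaded first picture for the nearer one.

```bash
python3 - <<'E'
from m import *
t=camera("top");t0=dict(t,pixels=cv2.imread("pics/top0.png"))
for n,c,roi in(("a",t0,(281,242,304,272)),("b",t0,(217,258,243,288)),("b now",t,(217,258,243,288))):
    x0,y0,x1,y1=roi;p=cv2.resize(c["pixels"][y0:y1,x0:x1],None,fx=4,fy=4,interpolation=cv2.INTER_CUBIC).max(2)
    m=(p<60).astype(np.uint8)  # dark body+side
    cs,_=cv2.findContours(m,cv2.RETR_EXTERNAL,cv2.CHAIN_APPROX_NONE);k=max(cs,key=cv2.contourArea)
    f=np.zeros_like(m);cv2.drawContours(f,[k],-1,1,-1)
    lab=cv2.morphologyEx(((p>62)&(f>0)).astype(np.uint8),cv2.MORPH_OPEN,np.ones((5,5)))
    # add bars area by hull
    nl,l,s,ce=cv2.connectedComponentsWithStats(lab);pts=np.vstack([np.argwhere(l==i)[:,::-1] for i in range(1,nl) if s[i][4]>60])
    W=np.array([ray(c,(q+.5)/4-.5+[x0,y0],.062)[:2]*1000 for q in pts],np.float32)
    print(n,cv2.minAreaRect(W),"lab mean")
E
```

```text
a ((434.1528625488281, 127.92985534667969), (61.722957611083984, 45.47056579589844), 0.783244788646698) lab mean
b ((390.8040466308594, 293.6761474609375), (61.721683502197266, 45.15701675415039), 6.368913173675537) lab mean
b now ((390.4204406738281, 293.4124755859375), (62.271034240722656, 46.03828048706055), 5.679372787475586) lab mean
```

```bash
python3 -m pendant '[[[0,0,0],-5.5],[[0,0,0],-5.4],[[-50,9,0],0],[[-56,10,0],0],[[-56,11,0],0],[[-56,11,0],0],[[-56,10,0],0],[[-56,10,0],0]]' 72 40; python3 -m pendant '[[[0,0,0],-0.8],[[0,0,0],0],[[0,0,40],0],[[0,0,35],0],[[0,0,0],0],[[0,0,0],0]]'; python3 - <<'E'
from m import *
s=camera("scene");q=s["pixels"];print([(b[0].round(1).tolist(),b[1][4]) for b in blobs(s,(0,150,60),(4,255,255),4,(200,95,420,300))])
E
```

```text
time: 25.6
position: [0.4318, 0.129, 0.2016]
tool_rot: [0.707, -0.707, -0.001, 0.001]
ft_force: [-0.1, -0.2, -0.0]
grip_width: 0.0717
time: 26.35
position: [0.4342, 0.1264, 0.1285]
tool_rot: [0.712, -0.703, 0.0, -0.0]
ft_force: [0.4, -0.4, 0.7]
grip_width: 0.0721
[]
```

```bash
python3 -m pendant '[[[-1.5,0,30],0],[[0,0,30],0],[[0,0,15],0],[[0,0,7],0],[[0,0,0],0],[[0,0,0],0]]'; python3 -m pendant '[[[0,0,0],0],[[0,0,0],0],[[0,0,0],0],[[0,0,0],0]]' 50 45
```

```text
time: 27.15
position: [0.4341, 0.1289, 0.0469]
tool_rot: [0.712, -0.702, 0.001, -0.001]
ft_force: [0.7, -0.1, -0.1]
grip_width: 0.0717
time: 27.65
position: [0.4337, 0.1287, 0.0465]
tool_rot: [0.713, -0.702, 0.0, -0.0]
ft_force: [-0.9, -1.3, 6.1]
grip_width: 0.0575
```

```bash
python3 -m pendant '[[[0,0,-15],0],[[0,0,-35],0],[[0,0,-25],0],[[0,0,0],0.9],[[0,0,0],0]]'; python3 -m pendant '[[[28,-20,0],0],[[38,-28,0],0],[[40,-29,0],0],[[38,-28,0],0],[[27,-20,0],0],[[0,0,0],0],[[0,0,0],0]]'
```

```text
time: 28.28
position: [0.4325, 0.1289, 0.1202]
tool_rot: [-0.707, 0.707, 0.001, -0.001]
ft_force: [-0.4, -0.4, -3.4]
grip_width: 0.058
time: 29.15
position: [0.5563, -0.0415, 0.1192]
tool_rot: [-0.707, 0.708, 0.002, -0.001]
ft_force: [0.2, 1.3, -3.5]
grip_width: 0.0579
```

```bash
python3 -m pendant '[[[0,-2,20],0],[[0,0,15],0],[[0,0,7],0],[[0,0,2.5],0],[[0,0,0],0],[[0,0,0],0]]'; python3 - <<'E'
from m import *
s=camera("scene");q=s["pixels"];cv2.imwrite("pics/s6.png",cv2.convertScaleAbs(cv2.resize(q[90:290,250:430],None,fx=3,fy=3,interpolation=cv2.INTER_CUBIC),alpha=1.5,beta=20))
E
```

```text
time: 29.9
position: [0.5606, -0.0422, 0.0771]
tool_rot: [-0.707, 0.707, -0.0, 0.0]
ft_force: [-0.1, -0.0, -3.3]
grip_width: 0.0575
```

View pics/s6.png

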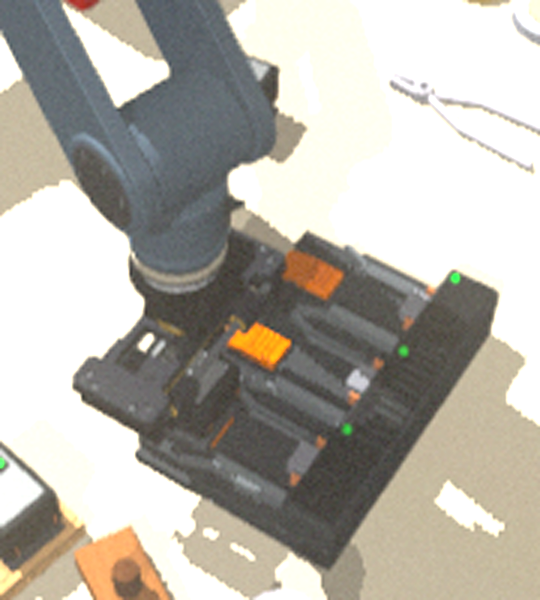

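The pack is over the porch of bay 0, with its nose in line between the cheeks. I'll lower it the last bit and push.

```bash
python3 -m pendant '[[[0,0,3],0],[[0,0,0],0],[[0,0,0],0]]'; python3 -m pendant '[[[0,-6,0],0],[[0,-8,0],0],[[0,-8,0],0],[[0,-8,0],0],[[0,0,0],0]]'
```

```text
time: 30.32
position: [0.5607, -0.0423, 0.0737]
tool_rot: [-0.707, 0.707, -0.0, 0.0]
ft_force: [0.1, -0.7, -2.9]
grip_width: 0.0577
time: 30.95
position: [0.5918, -0.0424, 0.0737]
tool_rot: [-0.707, 0.707, -0.001, 0.001]
ft_force: [0.3, 0.5, -3.0]
grip_width: 0.058
```

```bash
python3 -m pendant '[[[0,-8,0],0],[[0,-8,0],0],[[0,-8,0],0],[[0,-6,0],0],[[0,0,0],0]]'; python3 - <<'E'
from m import *
s=camera("scene");q=s["pixels"];cv2.imwrite("pics/s7.png",cv2.convertScaleAbs(cv2.resize(q[150:290,280:430],None,fx=4,fy=4,interpolation=cv2.INTER_CUBIC),alpha=1.8,beta=25))
E
```

```text
time: 31.58
position: [0.6214, -0.0424, 0.0737]
tool_rot: [-0.707, 0.707, -0.001, 0.0]
ft_force: [1.0, -0.2, -2.7]
grip_width: 0.0578
```

View pics/s7.png

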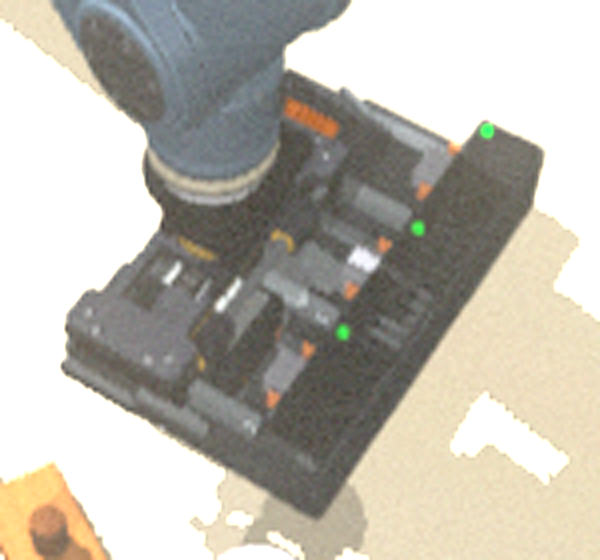

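The nose is between the rails and about 17 mm from home. I'll push on while watching the force.

```bash
python3 -m pendant '[[[0,-6,0],0],[[0,-5,0],0],[[0,-2,0],0],[[0,0,0],0]]'; python3 -m pendant '[[[0,-3,0],0],[[0,0,0],0],[[0,0,0],0]]'
```

```text
time: 32.12
position: [0.6319, -0.0421, 0.0732]
tool_rot: [-0.707, 0.707, 0.001, -0.001]
ft_force: [-5.2, 0.1, -0.8]
grip_width: 0.0573
time: 32.5
position: [0.635, -0.0421, 0.0732]
tool_rot: [-0.707, 0.707, 0.001, -0.001]
ft_force: [-4.2, -0.6, -1.0]
grip_width: 0.0575
```

```bash
python3 -m pendant '[[[0,-2,0],0],[[0,-1,0],0],[[0,0,0],0],[[0,0,0],0]]'; python3 -m pendant '[[[0,-2,0],0],[[0,-1,0],0],[[0,0,0],0],[[0,0,0],0]]'
```

```text
time: 33.0
position: [0.6377, -0.0422, 0.0732]
tool_rot: [-0.707, 0.707, 0.001, -0.001]
ft_force: [-6.1, -0.8, -1.1]
grip_width: 0.0575
time: 33.5
position: [0.6401, -0.0421, 0.0731]
tool_rot: [-0.707, 0.707, 0.002, -0.001]
ft_force: [-7.7, -0.8, 0.0]
grip_width: 0.0577
```

```bash
python3 -m pendant '[[[0,-1.5,0],0],[[0,0,0],0],[[0,0,0],0]]'; python3 -m pendant '[[[0,-1.5,0],0],[[0,0,0],0],[[0,0,0],0]]'
```

```text
time: 33.88
position: [0.6403, -0.0421, 0.0731]
tool_rot: [-0.707, 0.707, 0.003, -0.003]
ft_force: [-9.4, -1.3, 1.7]
grip_width: 0.0578
time: 34.25
position: [0.6404, -0.0421, 0.0731]
tool_rot: [-0.707, 0.707, 0.004, -0.004]
ft_force: [-13.0, -1.9, 3.4]
grip_width: 0.0571
```

```bash
python3 -m pendant '[[[0,-1.5,0],0],[[0,0,0],0],[[0,0,0],0],[[0,2,0],0],[[0,2,0],0],[[0,0,0],0]]'; python3 -m pendant '[[[0,0,0],0],[[0,0,0],0],[[0,0,0],0],[[0,0,-20],0],[[0,0,-50],0],[[0,0,-60],0],[[0,0,0],0],[[0,0,0],0]]' 70; python3 - <<'E'
from m import *
s=camera("scene");t=camera("top");print(robot.get_obs()["position"],[(b[0].round(1).tolist(),b[1][4]) for b in blobs(s,(0,150,60),(4,255,255),4,(200,95,420,300))])
q=s["pixels"];cv2.imwrite("pics/s8.png",cv2.convertScaleAbs(cv2.resize(q[90:290,250:430],None,fx=3,fy=3,interpolation=cv2.INTER_CUBIC),alpha=1.6,beta=25))
E
```

```text
time: 35.0
position: [0.6401, -0.0421, 0.073]
tool_rot: [-0.707, 0.707, 0.002, -0.002]
ft_force: [-7.5, -0.8, 0.6]
grip_width: 0.0578
time: 36.0
position: [0.6427, -0.0421, 0.2047]
tool_rot: [-0.707, 0.707, -0.001, 0.0]
ft_force: [-0.3, 1.0, -0.6]
grip_width: 0.07
[ 0.64169801 -0.04200507  0.20245743] [([328.5, 227.5], np.int32(18))]
```

View pics/s8.png

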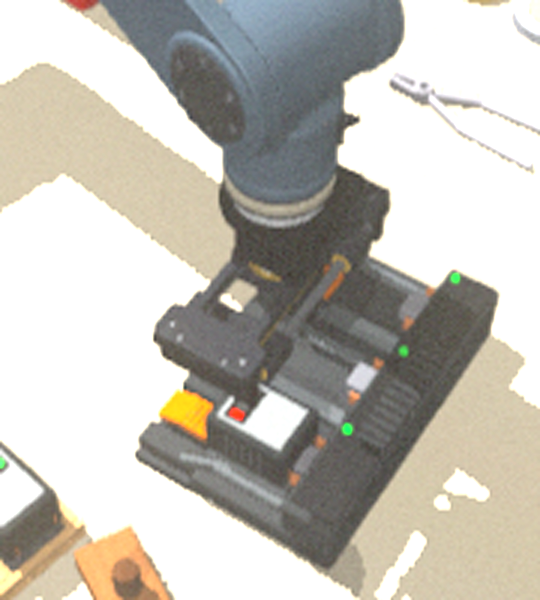

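The pack in bay 0 looks seated, with its red bar where the charged pack's end bar had been and the orange tab up. Next I'll re-measure the last flat from a clear pose.

```bash
python3 -m pendant '[[[-20,40,-5],0],[[-20,50,-5],0],[[-20,50,-5],0],[[0,0,0],0],[[0,0,0],0]]' 72; cat > b.py <<'E'
from m import *
t=camera("top");s=camera("scene");print(robot.get_obs()["position"])
for c,r in((s,(280,60,360,260)),(t,(180,150,380,330))):print([(b[0].round(1).tolist(),b[1][4]) for b in blobs(c,(0,150,60),(4,255,255),4,r)])
red=[b[0] for b in blobs(t,(0,150,60),(4,255,255),6,(180,240,275,330))]
x,y=red[0];x0,y0,x1,y1=int(x)-16,int(y)-22,int(x)+13,int(y)+11
p=cv2.resize(t["pixels"][y0:y1,x0:x1],None,fx=4,fy=4,interpolation=cv2.INTER_CUBIC).max(2)
m=(p<60).astype(np.uint8);cs,_=cv2.findContours(m,cv2.RETR_EXTERNAL,cv2.CHAIN_APPROX_NONE);k=max(cs,key=cv2.contourArea)
f=np.zeros_like(m);cv2.drawContours(f,[k],-1,1,-1)
lab=cv2.morphologyEx(((p>62)&(f>0)).astype(np.uint8),cv2.MORPH_OPEN,np.ones((5,5)))
nl,l,st,ce=cv2.connectedComponentsWithStats(lab);pts=np.vstack([np.argwhere(l==i)[:,::-1] for i in range(1,nl) if st[i][4]>60])
W=np.array([ray(t,(q+.5)/4-.5+[x0,y0],.062)[:2]*1000 for q in pts],np.float32);print("b",cv2.minAreaRect(W))
E
python3 b.py
```

```text
time: 36.72
position: [0.5033, 0.0177, 0.218]
tool_rot: [-0.707, 0.707, 0.0, -0.0]
ft_force: [1.1, 0.2, 0.0]
grip_width: 0.0721
[0.5042869  0.01733068 0.21819796]
[([280.4, 88.2], np.int32(11)), ([328.6, 227.6], np.int32(12))]
[([362.5, 184.5], np.int32(6)), ([232.6, 279.3], np.int32(15))]
b ((390.2241516113281, 293.7710876464844), (61.612709045410156, 46.323177337646484), 5.921167373657227)
```

```bash
python3 -m pendant '[[[-36,15,0],0],[[-50,21,0],0],[[-52,21,0],0],[[-52,21,0],0],[[-50,21,0],0],[[-36,15,0],0],[[0,0,0],-5.9],[[0,0,0],0]]'; python3 -m pendant '[[[0,0,45],0],[[0,0,45],0],[[0,0,0],0],[[0,0,0],0]]'
```

```text
time: 37.83
position: [0.39, 0.2946, 0.2182]
tool_rot: [0.742, -0.67, 0.0, -0.0]
ft_force: [-0.1, 1.0, -0.1]
grip_width: 0.072
time: 38.33
position: [0.3904, 0.294, 0.1293]
tool_rot: [0.742, -0.671, 0.0, -0.001]
ft_force: [0.6, -0.6, 0.9]
grip_width: 0.072
```

```bash
python3 -m pendant '[[[0,0,30],0],[[0,0,30],0],[[0,0,15],0],[[0,0,7.5],0],[[0,0,0],0],[[0,0,0],0]]'; python3 -m pendant '[[[0,0,0],0],[[0,0,0],0],[[0,0,0],0],[[0,0,0],0]]' 50 45
```

```text
time: 39.08
position: [0.3896, 0.2942, 0.0469]
tool_rot: [0.742, -0.67, 0.0, -0.001]
ft_force: [0.5, 0.5, -0.5]
grip_width: 0.072
time: 39.58
position: [0.3891, 0.2937, 0.0465]
tool_rot: [0.743, -0.67, 0.0, -0.0]
ft_force: [0.4, -3.2, 6.0]
grip_width: 0.0575
```

```bash
python3 -m pendant '[[[0,0,-15],0],[[0,0,-35],0],[[0,0,-25],0],[[0,0,0],5.9],[[0,0,0],0]]'; python3 -m pendant '[[[24,-27,0],0],[[34,-38,0],0],[[36,-39,0],0],[[34,-38,0],0],[[24,-27,0],0],[[0,0,0],0],[[0,0,0],0]]'
```

```text
time: 40.2
position: [0.3888, 0.2941, 0.1217]
tool_rot: [0.707, -0.707, -0.0, -0.0]
ft_force: [0.4, -0.6, -3.4]
grip_width: 0.0577
time: 41.08
position: [0.5564, 0.1419, 0.1203]
tool_rot: [-0.707, 0.707, 0.001, -0.001]
ft_force: [-0.6, 0.9, -2.7]
grip_width: 0.0574
```

```bash
python3 -m pendant '[[[0,-3,20],0],[[0,0,15],0],[[0,0,7],0],[[0,0,4],0],[[0,0,0],0],[[0,0,0],0]]'; python3 -m pendant '[[[0,-6,0],0],[[0,-8,0],0],[[0,-8,0],0],[[0,-8,0],0],[[0,0,0],0]]'
```

```text
time: 41.82
position: [0.5612, 0.1419, 0.0755]
tool_rot: [-0.707, 0.707, -0.0, 0.0]
ft_force: [-0.4, 1.2, -2.8]
grip_width: 0.0576
time: 42.45
position: [0.5923, 0.1413, 0.0747]
tool_rot: [-0.707, 0.707, -0.001, 0.0]
ft_force: [0.9, -2.4, -6.8]
grip_width: 0.0578
```

The downward force suggests the foot is rubbing the rail tops, so I'll lower it a little.

```bash
python3 -m pendant '[[[0,0,1.5],0],[[0,0,0],0],[[0,0,0],0]]'; python3 -m pendant '[[[0,-8,0],0],[[0,-8,0],0],[[0,-8,0],0],[[0,-6,0],0],[[0,0,0],0]]'
```

```text
time: 42.82
position: [0.5919, 0.142, 0.0739]
tool_rot: [-0.707, 0.707, -0.001, 0.001]
ft_force: [2.4, -0.1, -3.9]
grip_width: 0.0578
time: 43.45
position: [0.622, 0.1417, 0.0736]
tool_rot: [-0.707, 0.707, -0.001, 0.001]
ft_force: [0.6, -0.2, -1.3]
grip_width: 0.0577
```

```bash
python3 -m pendant '[[[0,-6,0],0],[[0,-5,0],0],[[0,-4,0],0],[[0,-2,0],0],[[0,-2,0],0],[[0,0,0],0]]'; python3 -m pendant '[[[0,-1.5,0],0],[[0,-1.5,0],0],[[0,0,0],0],[[0,0,0],0]]'
```

```text
time: 44.2
position: [0.6373, 0.1418, 0.073]
tool_rot: [-0.707, 0.707, 0.002, -0.002]
ft_force: [-5.1, -0.4, -0.0]
grip_width: 0.0577
time: 44.7
position: [0.6398, 0.1418, 0.0729]
tool_rot: [-0.707, 0.707, 0.002, -0.003]
ft_force: [-6.7, -0.5, 0.7]
grip_width: 0.0577
```

```bash
python3 -m pendant '[[[0,-1.5,0],0],[[0,-1.5,0],0],[[0,0,0],0],[[0,0,0],0]]'; python3 -m pendant '[[[0,-2,0],0],[[0,-1,0],0],[[0,0,0],0],[[0,0,0],0]]'
```

```text
time: 45.2
position: [0.6404, 0.1418, 0.0729]
tool_rot: [-0.707, 0.707, 0.004, -0.005]
ft_force: [-11.0, -0.9, 4.6]
grip_width: 0.058
time: 45.7
position: [0.6406, 0.1418, 0.073]
tool_rot: [-0.707, 0.707, 0.006, -0.007]
ft_force: [-16.3, -1.3, 8.3]
grip_width: 0.0578
```

The position stalled at 0.6405 while the force rose, so this is the hard end. I'll relax, release, retreat and check.

```bash
python3 -m pendant '[[[0,2,0],0],[[0,2,0],0],[[0,0,0],0]]'; python3 -m pendant '[[[0,0,0],0],[[0,0,0],0],[[0,0,0],0],[[0,0,-20],0],[[0,0,-50],0],[[0,0,-60],0],[[0,0,-20],0],[[0,0,0],0]]' 70;python3 -m pendant '[[[50,35,0],0],[[60,35,0],0],[[60,35,0],0],[[60,35,0],0],[[60,35,0],0],[[40,20,0],0],[[0,0,0],0]]'; python3 - <<'E'
from m import *
s=camera("scene");t=camera("top")
for c in(t,s):
  for nm,lo,hi in(("or",(5,150,60),(20,255,255)),("gr",(45,120,60),(80,255,255)),("red",(0,150,60),(4,255,255))):
    print(nm,[(b[0].round(1).tolist(),b[1].tolist()) for b in blobs(c,lo,hi,5,(165,150,420,320))])
t0=dict(t,pixels=cv2.imread("pics/top0.png"))
p=t["pixels"][130:300,200:440];q=s["pixels"][150:330,150:430]
cv2.imwrite("pics/end.png",cv2.convertScaleAbs(np.vstack([cv2.resize(p,None,fx=1.8,fy=1.6),cv2.resize(q,(432,290))]),alpha=1.6,beta=20))
E
```

```text
time: 46.08
position: [0.6402, 0.1418, 0.0728]
tool_rot: [-0.707, 0.707, 0.004, -0.004]
ft_force: [-8.8, -0.3, 1.8]
grip_width: 0.0577
time: 47.08
position: [0.6466, 0.1419, 0.2276]
tool_rot: [-0.707, 0.707, -0.003, 0.003]
ft_force: [-0.7, -0.3, -0.3]
grip_width: 0.0702
time: 47.95
position: [0.462, -0.1662, 0.2227]
tool_rot: [-0.705, 0.709, 0.001, -0.0]
ft_force: [0.1, 1.0, 0.2]
grip_width: 0.07
or [([418.1, 175.2], [417, 173, 3, 7, 12]), ([409.2, 189.5], [406, 188, 7, 4, 11]), ([287.7, 204.4], [282, 193, 12, 23, 253]), ([322.1, 205.0], [317, 195, 12, 21, 227]), ([356.6, 204.6], [351, 194, 13, 22, 265]), ([402.8, 197.1], [400, 194, 7, 8, 19]), ([410.4, 198.2], [404, 194, 12, 11, 35]), ([418.4, 198.6], [417, 197, 3, 4, 5]), ([414.6, 204.9], [413, 203, 5, 6, 14])]
gr [([273.4, 155.6], [272, 154, 4, 4, 15]), ([308.8, 155.6], [308, 155, 3, 2, 5]), ([344.2, 155.8], [343, 155, 3, 3, 6])]
red [([290.2, 183.9], [289, 182, 4, 5, 14]), ([362.2, 184.4], [361, 183, 3, 4, 10])]
or [([350.8, 180.0], [342, 173, 17, 16, 168]), ([334.7, 203.7], [323, 196, 24, 17, 238]), ([312.2, 227.2], [303, 220, 18, 17, 187]), ([284.7, 275.2], [275, 266, 21, 21, 213]), ([297.0, 278.5], [296, 276, 3, 7, 15]), ([299.6, 297.2], [294, 294, 11, 8, 59])]
gr [([401.4, 182.5], [400, 181, 4, 4, 11]), ([384.2, 206.5], [383, 205, 3, 4, 10]), ([365.4, 232.5], [364, 231, 4, 4, 11]), ([244.6, 246.8], [239, 241, 13, 12, 66]), ([181.2, 299.1], [174, 293, 15, 13, 79])]
red [([367.8, 176.8], [366, 175, 5, 4, 13]), ([328.4, 227.5], [326, 226, 6, 4, 17])]
```

View pics/end.png

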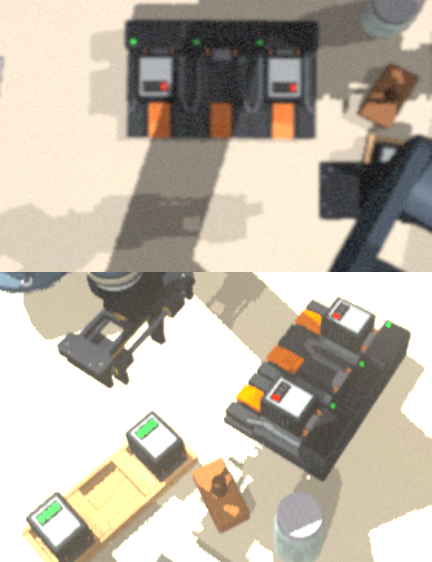

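Both red bars lie on the row where the locked packs' bars were (y≈184, against 183.8 at the start). Both orange tabs are fully visible behind the packs, the rack packs stand upright, and the gripper is clear of everything. I'll hand in.

```bash
python3 -c "
from rig import order,robot
print(order.hand_in(),robot.get_obs()['time'])"
```

```text
the job is handed in; nothing more can be done
the job is handed in; nothing more can be done
```

The changeover is done and handed in after about 48 s of the allowed 210 s. Bays 0 and 1 held charged packs at the start. I pressed each catch, slid the packs out and stood them upright in the two end slots of the rack. I then slid the two discharged packs nose first into bays 0 and 2, pushing each until it stopped moving and the force rose to 13–16 N.

**Last checks:**
- **Loaded packs:** the red bars lie on the same image row as the bars of the locked charged packs did (184 against 184 px), which is good to about 2 mm. A popped-out pack would show about 3 px lower. Both orange tabs show their full length behind the packs, but I could only judge the click from the images.
- **Racked packs:** both stand upright in their slots in the last picture.
- **Bystanders:** the tamping block and jar look unmoved in the last picture. The pliers were unmoved in an earlier one; no move went near the pliers or the pot. I did not measure their positions at the end.
- **Forces:** the highest reading between moves was 18 N, when pressing the catches. The pack going into bay 2 rubbed the rails at about 7 N, which went away after I lowered it slightly.

No check failed.

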